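# Reload the takeaway-bag stapler

### The arm

A 6-joint arm with a two-finger parallel gripper is mounted at the origin on the work surface. World frame = base frame: x ahead of the robot, y to its left, z up, the work surface at z = 0. Lengths are in mm, angles in rad, forces in N, time in s.
With the tool pointing down it reaches from about 275 to 750 mm from the base axis. Payload 10.2 kg.
Tool frame: the origin (TCP) lies midway between the tips of the shut fingers; the grasp point (between the pads) lies 19 mm behind it; z points along the fingers, y is the line along which they close (so a half turn about z gives the same grasp; the last joint's range is limited). The gripper opens to 85 mm and grips with 20 to 120 N. Pads are 22 mm wide; open, the fingers measure 114 mm over their backs; the gripper's body (76 mm by 85 mm) begins 54 mm behind the grasp point. The pads swing forward as they close: fully open they stand 13 mm farther back than shut.
Start: joints at [-1.448, 0.313, 1.498, -0, 1.331, -0.223], TCP at [177.936, -493.933, 231.294] pointing down, gripper open.
Joint ranges: [-2.94, 2.94], [-0.97, 2.17], [0.19, 2.56], [-1.23, 4.37], [0.02, 3.11], [-2.88, 2.88]. Speed limits (rad/s): [2.39, 2.39, 3.01, 3.14, 3.14, 3.14].

### API

Orientations are given as a unit quaternion [w, x, y, z].
In Python, from rig import sense, capture, finish_job, find_in, place_of gives the robot as it stands. The module is installed in compiled form; this text tells all that it offers.
- The arm moves only by the shell command python3 -m jog 'ROWS' [FORCE]. ROWS is JSON, a list of rows, each an object of numbers: "tx", "ty", "tz": the shift along the tool's x, y, z in mm; "ax", "ay", "az": the turn, a rotation vector about the tool's x, y, z in rad; "jaw": the closure, from -1 (fully open) to 1 (shut), so that 0 is half open. In form: [{"tx": .., "ty": .., "tz": .., "ax": .., "ay": .., "az": .., "jaw": ..}, ...]. A call has 1 to 5 rows; each row shifts and turns the commanded pose from where the row before left it, along the tool's axes as they then stand; what a row does not reach is not made up. A row lasts 1/8 s, in which the tool goes at most 62.5 mm and 10.7 degrees, less where a joint would pass 70% of its speed; a pose out of reach is approached as far as the arm can. A call with a gripper value outside its range is refused whole. The fingers move at their own pace and stop on an object; FORCE is the grip in N (left out, the last holds). Time passes only in rows, so rows that do not move let the fingers close. It gives the time, the measured TCP pose, the force, the opening and the grip force at its end, in the units of the state.
- sense(): the state, without advancing time (a new reading comes with each control period).
- capture(name): name is "scene" or "side" or "wrist"; returns a dict with "color" (400x640x3 uint8, red, green, blue), "depth" (400x640 float32, mm along the optical axis (not along the pixel's ray), 0 where there is no reading), "fx", "fy", "cx", "cy" (pixels), "k1" (the pictures are not rectified: a ray, as slopes to the right and down, at radius r is drawn at 1 + k1 r^2 times it, then the intrinsics apply), "camera_from_world" (4x4, takes a point from world to camera coordinates); the wrist camera has in their place "mount" (4x4, takes a point from camera to tool coordinates, whose origin is the TCP and whose axes are the flange's). Camera axes: x right, y up, looking along -z (the intrinsics and any distortion apply to the point x, -y, -z); pixel columns grow to the right and rows downward; lengths in mm; the calibration is good to about 2 mm. A picture is of the moment at which its call begins: read the wrist's pose just before it.
- finish_job(): hands the job in; it is judged then, once.
Trained networks look in the newest picture that a camera, given by its name, has taken for a name from the list of things; names that differ only in an ending like _2 or _b are one class to them, and where a whole thing is asked for, a point or a joint stands for the part that bears it (a point fixed in the world has none). Each returns a list of dicts, best first, with "conf" (0 to 1); they miss things now and then, are a little off and sometimes report something else, mostly with a low value. They report only what shows in the picture. A call takes as long as a camera call. They do not tell look-alikes from the thing itself.
- find_in(query, camera): "centre" ([column, row] in pixels, amid what is visible of it).
- place_of(query, camera): "centre" ([column, row] in pixels: a listed point, or the origin of a listed thing).
The state is a dict: "time_s": time; "joints": joint angles; "dq": joint speeds; "tau": joint torques, N m; "eef_pos": TCP position; "ee_rot": TCP orientation; "force": force on the tool from outside, world axes, zero at the start; "wrist_torque": the same for the moment, N m; "grip_width": opening from 0.0 (shut) to 1.0 (fully open); "grip_force": force on a finger pad.
Only numpy, scipy, OpenCV 4.12 (cv2) and the standard library are available. Lean on these libraries where they do the work, as an engineer would, in place of code of your own. Each camera call takes 0.05 s, during which the arm holds its last target. There are 200 camera calls.

### The job

The counter stapler for the takeaway bags is empty: load the full-length staple strip (not the short leftover) into its open channel, legs down, pushing the spring follower back so that the strip lies flat on the channel floor with its front end against the front lip. Then let go of it and swing the stapler's top arm fully shut without slamming it. Leave the short strip, the tamper and the mug where they stand.

Things in the scene. Friction and masses are not known exactly. Their poses are not given: they have to be found in the camera images.
- stapler: Steel counter stapler, fixed: base 230 x 76 x 16 mm, a channel on top, open above. Origin on the counter under it; x along the channel from nose (-x) to hinge (+x), z up. In its frame (mm): channel floor z = 40, inside width 41, 49 over all; side cheeks up to z = 52 at x = -95..-70 and -8..70, cut away to the floor between as a finger window; hinge ears x = 60..84, y to +-31, up to z = 78.
- nest (a point): Point on the channel floor where the loaded strip's origin must lie: x = -44, y = 0, z = 40 mm in the stapler's frame; axes as the stapler's.
- front_lip (a point): Middle of the front lip's top edge, inner side: x = -89, z = 46 mm in the stapler's frame (lip 6 high, 6 thick, nothing higher in front). The strip is longer than the gap from lip to resting follower (78 mm): keep its underside above the lip, push it back against the follower till its front clears the lip, then lower it; let go, the spring brings it forward on to the lip.
- hinge (a point): Hinge axis of the top arm: x = 72, y = 0, z = 70 mm in the stapler's frame; it turns about the stapler's y. Axes as the stapler's.
- follower (a joint): Spring follower: block 24 long (x), 37 wide, 1 to 23 mm above the channel floor, sliding along the channel. Value in m: 0 at rest (its front face at x = -11 mm in the stapler's frame), growing as it is pushed back towards the hinge, at most 0.035. Spring 150 N/m, 3 N at rest, about 5 N at 12 mm, where a loaded strip holds it.
- follower_face (a point): Middle of the follower's front face (the face towards the nose), 12 mm above the channel floor.
- top_arm (a joint): Top arm (rail), a bar 178 mm long from the hinge, 44 to 48 wide, 10 to 15 thick. Value in rad: 0 fully shut (level, underside at z = 67 mm in the stapler's frame), 1.57 upright, at most 1.8; starts at 1.45 to 1.7. Stiff hinge (0.32 N m friction, more than its weight): it stays where it is left, so push it all the way down by its back (outer) face.
- top_nose (a point): Middle of the free end's edge on the arm's outer (top) face: 178 mm along the arm from the hinge axis and 12 mm off it. Its x axis points from the free end towards the hinge, z out of the outer face (up when shut).
- strip: Full staple strip of copper-coated wide-crown staples, one rigid inverted U, 90 long (x) x 36 wide (y) x 25 mm high, legs 4 mm thick, about 130 g, lying crown up on the counter. Origin: centre of its underside; z up through the crown. Either end may go first.
- short_strip: Leftover strip of the same section, only 45 mm long. Not to be used; leave it. Origin: centre of its underside.
- tamper: Steel coffee tamper, 58 mm across, 92 mm high, standing; bystander. Origin: centre of its underside.
- mug: Brown mug, 80 mm across, 85 mm high; bystander. Origin: centre of its underside.
Things that resemble listed ones, but are neither listed nor needed, are in the scene too. What is shaped like the strip but grey or purple is not meant.

How it is judged:
By the outcome, as a careful person would: the job done as asked, in the order asked, and still so for the second after the job is handed in, with the robot touching nothing.
It also fails if it takes over 61 s, if anything falls off the work surface, if the arm or the gripper's body presses on something with over 40 N, if the wrist force passes 120 N, or if a joint passes its speed limit or range.

## Working session

There is one attempt and no reset: what is moved stays moved. The work goes in short steps, Python scripts to look and compute and a shell command to move; the robot and the scene stay as the last step left them, time stands still between calls to the robot, and variables do not carry over. Pictures are saved under pics/ and viewed, at most 10 in all, crops included, and the job is handed in when it is done.

```bash
mkdir -p pics; cat > h.py <<'E'
import numpy as np, cv2
from rig import sense, capture, finish_job, find_in, place_of
from scipy.spatial.transform import Rotation as R
def tool():
    s=sense(); T=np.eye(4); q=s['ee_rot']; T[:3,:3]=R.from_quat([q[1],q[2],q[3],q[0]]).as_matrix(); T[:3,3]=s['eef_pos']; return T
def shot(name):
    T=tool(); c=capture(name)
    c['W']=T@np.array(c['mount']) if 'mount' in c else np.linalg.inv(np.array(c['camera_from_world']))
    return c
def slope(c,uv):
    d=np.array([(uv[0]-c['cx'])/c['fx'],(uv[1]-c['cy'])/c['fy']]); s=d.copy()
    for _ in range(20): s=d/(1+c['k1']*(s@s))
    return s
def world(c,uv,z=None):
    s=slope(c,uv); r=np.array([s[0],-s[1],-1.]); W=c['W']
    if z is None:
        u,v=int(round(uv[0])),int(round(uv[1])); p=c['depth'][max(v-1,0):v+2,max(u-1,0):u+2]; p=p[p>0]
        if not len(p): return None
        return W[:3,:3]@(r*np.median(p))+W[:3,3]
    d=W[:3,:3]@r; return W[:3,3]+d*(z-W[2,3])/d[2]
def cloud(c):
    v,u=np.mgrid[:400,:640]; d=np.stack([(u-c['cx'])/c['fx'],(v-c['cy'])/c['fy']],-1); s=d.copy()
    for _ in range(20): s=d/(1+c['k1']*(s**2).sum(-1,keepdims=True))
    P=np.dstack([s[...,0],-s[...,1],-np.ones(u.shape)])*c['depth'][...,None]
    return P@c['W'][:3,:3].T+c['W'][:3,3]
def pix(c,p):
    q=np.linalg.inv(c['W'])@np.r_[p,1]; s=np.array([q[0],-q[1]])/-q[2]; s*=1+c['k1']*(s@s)
    return s*[c['fx'],c['fy']]+[c['cx'],c['cy']]
def save(c,n): cv2.imwrite('pics/'+n,c['color'][...,::-1])
E
python3 - <<'E'
from h import *
np.set_printoptions(precision=1,suppress=True)
for n in ['scene','side']:
    c=shot(n); save(c,n+'.png'); print(n,c['W'][:3,3])
    for q in ['stapler','nest','front_lip','hinge','follower_face','top_nose','strip','short_strip','tamper','mug']:
        for f in (find_in,place_of):
            for r in f(q,n)[:4]: print(q,f.__name__,np.round(r['centre']),round(r['conf'],2),world(c,r['centre']))
E
```

```text
scene [ 906.  -659.8  878.9]
stapler call [375. 156.] 0.74 [532.5 158.5  35. ]
stapler call [384. 167.] 0.95 [559.9 154.2  17.1]
nest call [376. 156.] 0.62 [535.2 157.6  37.1]
nest call [404. 157.] 0.65 [593.9 188.5  39.2]
front_lip call [377. 155.] 0.84 [537.9 158.5  41.9]
front_lip call [420. 163.] 0.57 [636.2 188.9  41.5]
hinge call [378. 154.] 0.67 [540.1 158.4  45.1]
hinge call [364. 132.] 0.83 [476.2 204.2  50.8]
follower_face call [387. 147.] 0.7 [552.4 174.2  62.5]
follower_face call [392. 151.] 0.67 [561.4 187.2  44.8]
top_nose call [365.  72.] 0.7 [482.4 174.8 246.5]
strip call [228. 223.] 0.89 [ 357.6 -185.2   25.9]
strip call [277. 246.] 0.83 [ 482.9 -177.9   25. ]
strip call [387. 148.] 0.65 [554.1 170.8  63.8]
strip call [343. 225.] 0.6 [570.2 -55.2  22.1]
strip call [341. 225.] 0.81 [567.5 -60.   25.5]
strip call [278. 251.] 0.77 [ 490.8 -188.5   23.3]
strip call [228. 223.] 0.62 [ 356.3 -186.4   25.7]
strip call [286. 199.] 0.62 [424.1 -62.1  24.9]
short_strip call [225. 299.] 0.89 [ 472.1 -335.5   25.7]
short_strip call [225. 305.] 0.92 [ 479.  -345.9   24.2]
tamper 
[... 935 characters left out ...]
ll [369. 239.] 0.75 [405.8 -28.   25.7]
strip call [408. 208.] 0.54 [ 342.6 -175.8   23.8]
strip call [359. 203.] 0.91 [ 475.2 -145.9   21.1]
strip call [370. 241.] 0.65 [400.2 -22.   25. ]
strip call [316. 222.] 0.6 [555.  -30.7  24.6]
strip call [408. 214.] 0.54 [ 336.7 -152.8   25.9]
short_strip call [380. 165.] 0.45 [ 468.8 -316.4   23.8]
short_strip call [290. 281.] 0.39 [527.6 187.   55.3]
short_strip call [380. 169.] 0.59 [ 465.7 -314.7    9.4]
tamper call [283. 193.] 0.65 [684.7 -96.6  26.5]
tamper call [281. 198.] 0.78 [683.8 -81.9  20.8]
mug call [311. 132.] 0.86 [ 693.8 -321.6   80.8]
mug call [310. 141.] 0.94 [ 697.9 -317.2   46. ]
mug call [379. 168.] 0.31 [ 470.6 -315.    13.1]
```

View pics/scene.png

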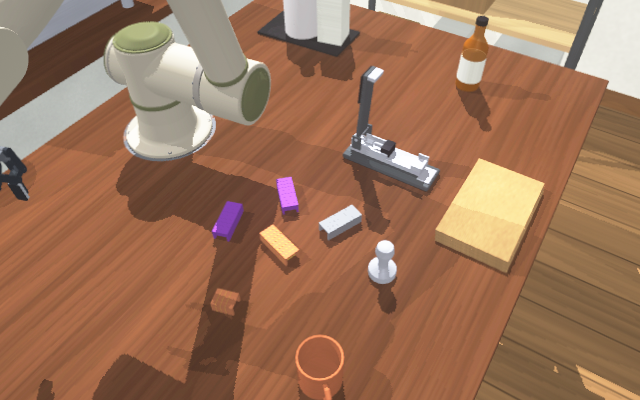

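```bash
python3 - <<'E'
import cv2
a=cv2.imread('pics/scene.png')
b=cv2.imread('pics/side.png')
A=cv2.resize(a[170:290,190:390],(800,480//1),interpolation=cv2.INTER_CUBIC)[:300+180]
cv2.imwrite('pics/crop1.png',A)
E
```

```text
(no output)
```

View pics/crop1.png

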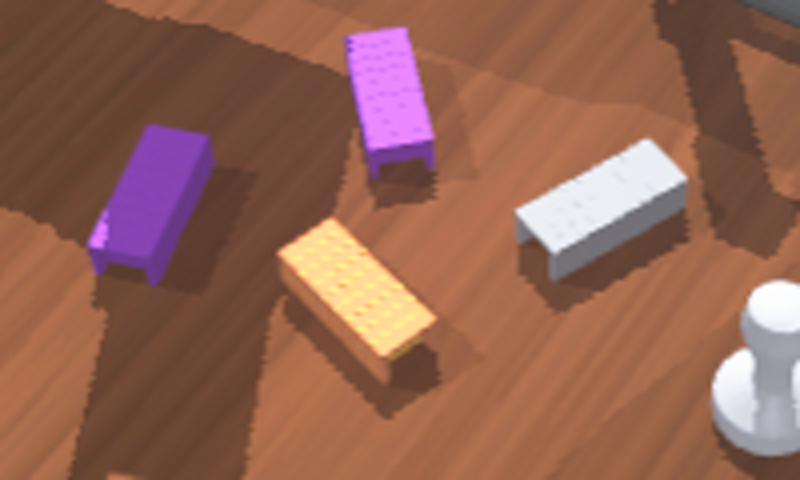

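Candidates: copper (279,245), grey (341,222), purple (228,220), violet (288,194), short copper (225,300). The copper full-length one at (279,245) is the target; the crop confirms it is crown up with staple texture. The arm of the stapler stands at (367,100), nose toward (430,170).

```bash
cat > seg.py <<'E'
from h import *
np.set_printoptions(precision=1,suppress=True)
def strip(c,xy,r=65,z=(20,30)):
    P=cloud(c); m=(c['depth']>0)&(abs(P[...,0]-xy[0])<r)&(abs(P[...,1]-xy[1])<r)&(P[...,2]>z[0])&(P[...,2]<z[1])
    Q=P[m]; (cx,cy),(w,h),a=cv2.minAreaRect(Q[:,:2].astype(np.float32))
    if w<h: a+=90; w,h=h,w
    return [round(float(x),1) for x in (cx,cy,w,h,a,np.median(Q[:,2]),len(Q))]
E
python3 - <<'E'
from seg import *
for n in ['scene','side']:
    c=shot(n); print(n,strip(c,(480,-170)))
    P=cloud(c); m=(c['depth']>0)&(abs(P[...,0]-560)<170)&(abs(P[...,1]-190)<90)
    for z in [(10,22),(36,43),(48,55),(58,66),(70,80),(100,260)]:
        Q=P[m&(P[...,2]>z[0])&(P[...,2]<z[1])]
        if len(Q)>3:print(z,len(Q),cv2.minAreaRect(Q[:,:2].astype(np.float32)),np.percentile(Q,[2,50,98],axis=0).tolist())
E
python3 -c "
import cv2
a=cv2.imread('pics/scene.png')[50:200,320:470];b=cv2.imread('pics/side.png')[190:310,210:360]
import numpy as np
A=cv2.resize(a,(400,400),interpolation=2);B=cv2.resize(b,(400,320),interpolation=2)
cv2.imwrite('pics/st.png',np.hstack([A,np.pad(B,((0,80),(0,0),(0,0)))]))"
```

```text
scene [479.2, -166.3, 91.9, 38.0, 163.0, 24.7, 628.0]
(10, 22) 1050 ((562.650390625, 176.3990478515625), (233.0394744873047, 79.57020568847656), 3.542663335800171) [[453.4804033093526, 142.4942283137968, 10.738968143557061], [598.8453629739819, 157.6702425201488, 15.710623785867767], [675.9820644510776, 214.5004694419262, 20.64008132608098]]
(36, 43) 691 ((555.4283447265625, 180.01600646972656), (184.3579864501953, 58.49918746948242), 0.5332086682319641) [[477.7402995008921, 155.44173480629652, 36.29182497109123], [581.0538631799056, 181.70714367966218, 39.63526671572788], [644.665494910702, 206.26924601731918, 42.771894103537576]]
(48, 55) 242 ((555.209716796875, 179.41143798828125), (183.28009033203125, 60.73008346557617), 0.1312573254108429) [[473.20770477694896, 149.5966847246017, 48.16166734523432], [528.1322007826275, 165.60442792229253, 51.325136006625144], [645.5672602804723, 207.92158286451289, 54.831354285245155]]
(58, 66) 159 ((512.8131713867188, 180.97776794433594), (101.41217041015625, 62.45901107788086), 3.713052749633789) [[465.26476819167186, 150.20926627579001, 58.35
[... 1855 characters left out ...]
790645, 187.89705502131147, 61.56654143883537], [562.8058226270144, 216.1109715546363, 65.01405026929719]]
(70, 80) 81 ((473.1602783203125, 187.49050903320312), (63.99106979370117, 21.087400436401367), 74.98023986816406) [[469.6629162885383, 155.51197926214812, 70.68480399562864], [475.4499235383944, 209.36703064257506, 76.23481123401143], [490.84626238748825, 217.44002713383614, 79.88379935395058]]
(100, 260) 887 ((493.8362731933594, 185.98876953125), (38.02711868286133, 51.23756408691406), 0.537090003490448) [[475.5460946395614, 164.56635380635257, 106.20024772753028], [480.35606595343586, 193.01190735018974, 214.41805341813824], [511.04076842398985, 208.9430506751627, 248.62108607097602]]
```

View pics/st.png

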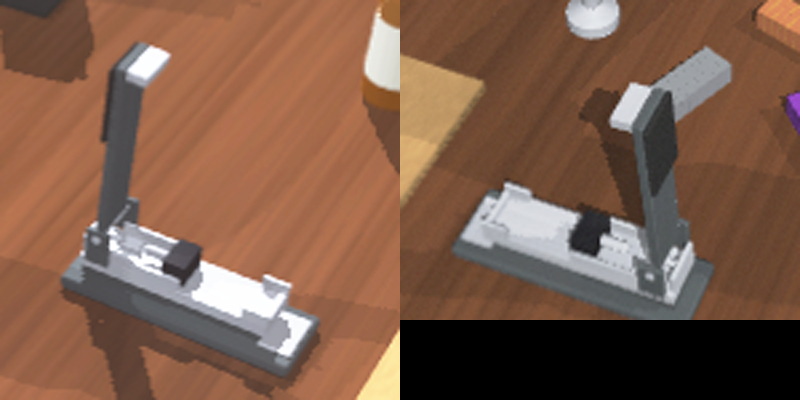

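The crop shows the stapler with its nose to +x, the black follower amid the channel and the arm upright at the hinge; it is centred about (562,184), yaw about 181°. Now work out the approach to the strip.

```bash
cat > go.py <<'E'
import sys
from seg import *
def rel(x,y,z,yaw):
    T=tool(); d=T[:3,:3].T@(np.array([x,y,z])-T[:3,3])
    c,s=np.cos(np.radians(yaw)),np.sin(np.radians(yaw))
    G=np.array([[c,s,0],[s,-c,0],[0,0,-1]])  # tool x along yaw, z down
    rv=R.from_matrix(T[:3,:3].T@G).as_rotvec()
    print('tcp',T[:3,3],'toolx',T[:3,0],'toolz',T[:3,2]); print('shift in present axes',d,'turn',np.round(rv,3), 'shift in final axes',G.T@(np.array([x,y,z])-T[:3,3]))
    print('joints',np.round(sense()['joints'],2),'F',np.array(sense()['force']),sense()['time_s'])
if __name__=='__main__': rel(*map(float,sys.argv[1:]))
E
python3 go.py 479 -165 150 -16; python3 go.py 479 -165 150 164;  python3 - <<'E'
from seg import *
c=shot('wrist');print(np.array(c['mount']),c['fx'])
E
```

```text
tcp [ 177.9 -493.9  231.3] toolx [ 0.9  0.3 -0. ] toolz [-0. -0. -1.]
shift in present axes [ 394.7 -207.4   81.3] turn [0.  0.  0.6] shift in final axes [ 198.7 -399.2   81.3]
joints [-1.4  0.3  1.5 -0.   1.3 -0.2] F [-0.1 -0.9  0.1] 2.2
tcp [ 177.9 -493.9  231.3] toolx [ 0.9  0.3 -0. ] toolz [-0. -0. -1.]
shift in present axes [ 394.7 -207.4   81.3] turn [-0.   0.  -2.5] shift in final axes [-198.7  399.2   81.3]
joints [-1.4  0.3  1.5 -0.   1.3 -0.2] F [-0.1 -0.9  0.1] 2.2
[[  -0.     1.     0.3   79.7]
 [   1.     0.     0.    -1.3]
 [   0.     0.3   -1.  -143.3]
 [   0.     0.     0.     1. ]] 313.05847654636926
```

```bash
python3 -m jog '[{"tx":49,"ty":-26,"tz":9},{"tx":49,"ty":-26,"tz":9},{"tx":49,"ty":-26,"tz":9},{"tx":49,"ty":-26,"tz":9},{"tx":49,"ty":-26,"tz":9}]' >/dev/null; python3 -m jog '[{"tx":49,"ty":-26,"tz":9},{"tx":49,"ty":-26,"tz":9},{"tx":49,"ty":-26},{"az":0.18},{"az":0.18}]' >/dev/null; python3 -m jog '[{"az":0.18},{"az":0.02},{}]'; python3 - <<'E'
from seg import *
c=shot('wrist'); save(c,'w1.png'); print(strip(c,(479,-165)))
print([ (np.round(r['centre']),round(r['conf'],2),world(c,r['centre'],0)) for r in place_of('strip','wrist')])
E
python3 go.py 479 -165 150 -16
```

```text
[0.0, 0.0, 0.0, 0.0, 0.0, nan, 0.0]
[]
tcp [ 177.9 -493.9  231.3] toolx [0.9 0.3 0. ] toolz [ 0. -0. -1.]
shift in present axes [ 394.7 -207.4   81.3] turn [ 0.  -0.   0.6] shift in final axes [ 198.7 -399.2   81.3]
joints [-1.4  0.3  1.5  0.   1.3 -0.2] F [-0.1 -0.7  0.8] 2.35schema error: expected keys tx, ty, tz, ax, ay, az, jaw
schema error: expected keys tx, ty, tz, ax, ay, az, jaw
schema error: expected keys tx, ty, tz, ax, ay, az, jaw
  return _methods._mean(a, axis=axis, dtype=dtype,
  ret = ret.dtype.type(ret / rcount)
```

View pics/w1.png

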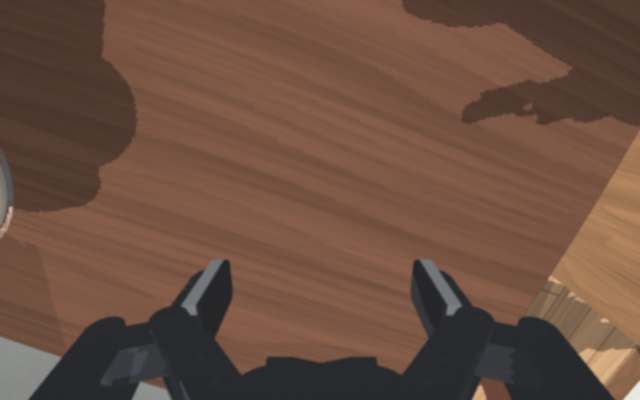

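All seven keys are required; nothing moved (the wrist view shows bare counter between the open fingers).

```bash
python3 -m jog '[{"tx":49,"ty":-26,"tz":9,"ax":0,"ay":0,"az":0,"jaw":-0.4},{"tx":49,"ty":-26,"tz":9,"ax":0,"ay":0,"az":0,"jaw":-0.4},{"tx":49,"ty":-26,"tz":9,"ax":0,"ay":0,"az":0,"jaw":-0.4},{"tx":49,"ty":-26,"tz":9,"ax":0,"ay":0,"az":0,"jaw":-0.4},{"tx":49,"ty":-26,"tz":9,"ax":0,"ay":0,"az":0,"jaw":-0.4}]' >/dev/null; python3 -m jog '[{"tx":49,"ty":-26,"tz":9,"ax":0,"ay":0,"az":0,"jaw":-0.4},{"tx":49,"ty":-26,"tz":9,"ax":0,"ay":0,"az":0,"jaw":-0.4},{"tx":49,"ty":-26,"tz":0,"ax":0,"ay":0,"az":0,"jaw":-0.4},{"tx":0,"ty":0,"tz":0,"ax":0,"ay":0,"az":0.18,"jaw":-0.4},{"tx":0,"ty":0,"tz":0,"ax":0,"ay":0,"az":0.18,"jaw":-0.4}]' >/dev/null; python3 -m jog '[{"tx":0,"ty":0,"tz":0,"ax":0,"ay":0,"az":0.18,"jaw":-0.4},{"tx":0,"ty":0,"tz":0,"ax":0,"ay":0,"az":0.02,"jaw":-0.4},{"tx":0,"ty":0,"tz":0,"ax":0,"ay":0,"az":0,"jaw":-0.4}]'; python3 - <<'E'
from seg import *
c=shot('wrist'); save(c,'w2.png'); print(strip(c,(479,-165)))
print([ (np.round(r['centre']),round(r['conf'],2),world(c,r['centre'],0)) for r in place_of('strip','wrist')])
E
python3 go.py 479 -165 150 -16
```

```text
time_s: 3.98
eef_pos: [476.2, -165.4, 168.3]
ee_rot: [-0.0, 0.994, -0.105, -0.0]
force: [0.6, -0.1, 1.0]
grip_width: 0.698
grip_force: 0.0
[479.2, -163.1, 90.7, 36.3, 162.9, 25.6, 3534.0]
[(array([321., 180.]), 0.94, array([ 478.9, -164.1,    0. ])), (array([353., 291.]), 0.87, array([ 342.3, -172.8,    0. ])), (array([180., 125.]), 0.83, array([562.1, -40.2,   0. ])), (array([223., 259.]), 0.62, array([413.1, -37.4,   0. ]))]
tcp [ 476.2 -165.4  168.3] toolx [ 1.  -0.2  0. ] toolz [ 0. -0. -1.]
shift in present axes [ 2.6 -1.  18.3] turn [ 0.  -0.   0.1] shift in final axes [ 2.6 -1.2 18.3]
joints [-0.6  0.3  1.6 -0.   1.2  1.2] F [0.7 0.3 0.2] 4.075
```

View pics/w2.png

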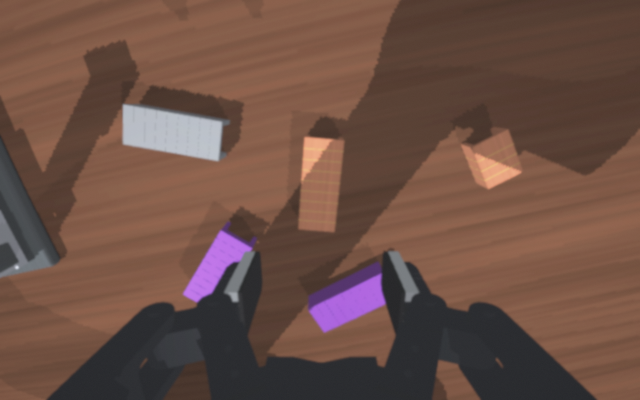

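The view shows the copper strip at (321,183) between grey (172,132), the purples, and the short one (492,160); network and depth agree on (479,-163), 90.7 x 36.3, yaw -17°. Descend and grip.

```bash
python3 -m jog '[{"tx":0,"ty":0,"tz":0,"ax":0,"ay":0,"az":0.088,"jaw":-0.4},{"tx":2.3,"ty":-2.7,"tz":50,"ax":0,"ay":0,"az":0,"jaw":-0.4},{"tx":0,"ty":0,"tz":50,"ax":0,"ay":0,"az":0,"jaw":-0.4},{"tx":0,"ty":0,"tz":40,"ax":0,"ay":0,"az":0,"jaw":-0.4},{"tx":0,"ty":0,"tz":15,"ax":0,"ay":0,"az":0,"jaw":-0.4}]' 50; python3 -m jog '[{"tx":0,"ty":0,"tz":12,"ax":0,"ay":0,"az":0,"jaw":-0.4},{"tx":0,"ty":0,"tz":0,"ax":0,"ay":0,"az":0,"jaw":1},{"tx":0,"ty":0,"tz":0,"ax":0,"ay":0,"az":0,"jaw":1},{"tx":0,"ty":0,"tz":0,"ax":0,"ay":0,"az":0,"jaw":1},{"tx":0,"ty":0,"tz":0,"ax":0,"ay":0,"az":0,"jaw":1}]'
```

```text
time_s: 4.7
eef_pos: [478.4, -163.0, 11.6]
ee_rot: [-0.001, 0.989, -0.15, -0.001]
force: [0.3, -0.5, 0.1]
grip_width: 0.701
grip_force: 0.0
time_s: 5.32
eef_pos: [479.8, -163.8, 2.3]
ee_rot: [0.0, 0.989, -0.15, 0.001]
force: [-0.7, 0.0, 6.1]
grip_width: 0.415
grip_force: 51.1
```

```bash
python3 -m jog '[{"tx":0,"ty":0,"tz":-20,"ax":0,"ay":0,"az":0,"jaw":1},{"tx":0,"ty":0,"tz":-45,"ax":0,"ay":0,"az":0,"jaw":1},{"tx":0,"ty":0,"tz":-45,"ax":0,"ay":0,"az":0,"jaw":1},{"tx":0,"ty":0,"tz":-38,"ax":0,"ay":0,"az":0,"jaw":1},{"tx":7,"ty":-45,"tz":0,"ax":0,"ay":0,"az":0,"jaw":1}]'; python3 -m jog '[{"tx":7,"ty":-48,"tz":0,"ax":0,"ay":0,"az":0,"jaw":1},{"tx":7,"ty":-48,"tz":0,"ax":0,"ay":0,"az":0,"jaw":1},{"tx":7,"ty":-48,"tz":0,"ax":0,"ay":0,"az":0,"jaw":1},{"tx":7,"ty":-48,"tz":0,"ax":0,"ay":0,"az":0,"jaw":1},{"tx":7,"ty":-48,"tz":0,"ax":0,"ay":0,"az":0,"jaw":1}]'>/dev/null;  python3 -m jog '[{"tx":4,"ty":-48,"tz":0,"ax":0,"ay":0,"az":0,"jaw":1},{"tx":4,"ty":-47,"tz":0,"ax":0,"ay":0,"az":0,"jaw":1},{"tx":0,"ty":0,"tz":0,"ax":0,"ay":0,"az":-0.155,"jaw":1},{"tx":0,"ty":0,"tz":0,"ax":0,"ay":0,"az":-0.155,"jaw":1},{"tx":0,"ty":0,"tz":0,"ax":0,"ay":0,"az":0,"jaw":1}]'
python3 - <<'E'
from seg import *
c=shot('wrist'); save(c,'w3.png')
for q in ['front_lip','nest','hinge','follower_face','strip','stapler','top_nose']:
  z={'front_lip':46,'nest':40,'hinge':70,'follower_face':52,'stapler':0}.get(q)
  print(q,[ (np.round(r['centre']),round(r['conf'],2),world(c,r['centre']),z and world(c,r['centre'],z)) for r in place_of(q,'wrist')])
np.save('w3.npy',np.dstack([cloud(c),c['depth']]))
E
python3 go.py 640 185 150 1
```

```text
time_s: 5.95
eef_pos: [500.3, -124.3, 152.5]
ee_rot: [0.001, 0.988, -0.152, 0.003]
force: [0.4, 0.6, -2.4]
grip_width: 0.407
grip_force: 50.3
time_s: 7.2
eef_pos: [639.9, 184.5, 149.2]
ee_rot: [0.0, 1.0, 0.003, -0.0]
force: [-0.5, -0.1, -0.5]
grip_width: 0.415
grip_force: 50.4
front_lip [(array([317., 198.]), 0.9, array([682.1, 188.2, 172.4]), array([643.1, 189.9,  46. ]))]
nest []
hinge []
follower_face []
strip [(array([532., 264.]), 0.95, array([570.5, -21.6,  26.2]), None), (array([321., 264.]), 0.59, array([652.6, 186.5, 172.5]), None)]
stapler []
top_nose [(array([318., 195.]), 0.69, array([683.3, 187.7, 172.2]), None)]
tcp [640.1 184.4 149.4] toolx [1. 0. 0.] toolz [ 0.  0. -1.]
shift in present axes [-0.1 -0.6 -0.6] turn [-0. -0. -0.] shift in final axes [-0.1 -0.6 -0.6]
joints [0.1 0.7 1.1 0.  1.3 1.7] F [ 0.3 -0.7 -1. ] 7.6
```

View pics/w3.png

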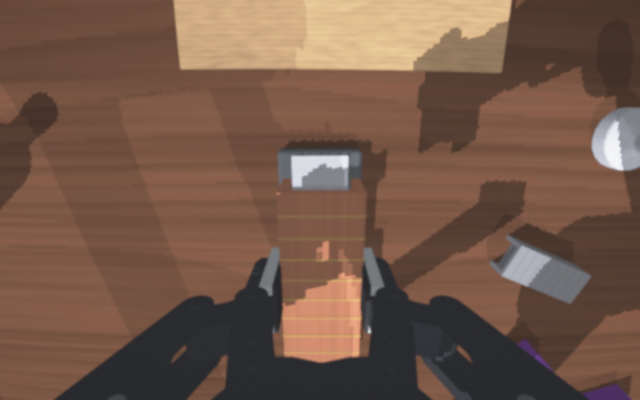

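The strip in hand hides the channel (only the nose base at (320,170) shows). Step sideways for an unobstructed look.

```bash
python3 -m jog '[{"tx":-20,"ty":45,"tz":-10,"ax":0,"ay":0,"az":0,"jaw":1},{"tx":-20,"ty":45,"tz":-10,"ax":0,"ay":0,"az":0,"jaw":1},{"tx":0,"ty":0,"tz":0,"ax":0,"ay":0,"az":0,"jaw":1},{"tx":0,"ty":0,"tz":0,"ax":0,"ay":0,"az":0,"jaw":1}]'
python3 - <<'E'
from seg import *
c=shot('wrist'); save(c,'w4.png')
for q in ['front_lip','nest','hinge','follower_face','strip','stapler','top_nose']:
  z={'front_lip':46,'nest':40,'hinge':70,'follower_face':52,'stapler':0}.get(q)
  print(q,[ (np.round(r['centre']),round(r['conf'],2),world(c,r['centre']),z and world(c,r['centre'],z)) for r in place_of(q,'wrist')])
P=cloud(c); np.save('w4.npy',P)
m=(c['depth']>0)&(abs(P[...,0]-560)<170)&(P[...,1]>140)&(P[...,1]<240)
for z in [(10,20),(36,43),(43,48),(50,55),(58,66)]:
    Q=P[m&(P[...,2]>z[0])&(P[...,2]<z[1])]
    if len(Q)>3:print(z,len(Q),cv2.minAreaRect(Q[:,:2].astype(np.float32)),np.percentile(Q,[1,50,99],axis=0).tolist())
E
```

```text
time_s: 8.1
eef_pos: [600.9, 94.3, 169.4]
ee_rot: [-0.0, 1.0, 0.004, 0.0]
force: [0.1, 0.0, -0.6]
grip_width: 0.409
grip_force: 50.5
front_lip [(array([215., 144.]), 0.9, array([645.4, 186.3,  47. ]), array([645.3, 186.6,  46. ]))]
nest [(array([221., 199.]), 0.92, array([594.6, 187.4,  41.1]), array([594.3, 187.8,  40. ]))]
hinge []
follower_face [(array([224., 235.]), 0.79, array([564.8, 184.1,  53.4]), array([564.2, 184.5,  52. ]))]
strip [(array([448., 221.]), 0.93, array([569.3, -30.2,  25.6]), None), (array([321., 263.]), 0.65, array([614.2,  96.1, 193.3]), None)]
stapler [(array([240., 224.]), 0.63, array([570.2, 171.5,  40.7]), 0)]
top_nose []
(10, 20) 4943 ((599.0220947265625, 186.6986083984375), (159.96046447753906, 76.12796020507812), 0.8398566842079163) [[526.7018446693671, 148.82600177897172, 11.655609185039275], [651.0657773649741, 163.58512926998702, 16.864092383527293], [678.1399308889848, 223.46833337223924, 19.786338717647187]]
(36, 43) 5492 ((565.761474609375, 186.4681396484375), (166.6337890625, 49.897987365722656), 0.8057435154914856) [[487.8448005240619, 162.058
[... 339 characters left out ...]
7157683, 188.44526030473855, 46.39509010443089], [648.7547604127124, 208.97588896159814, 47.91936908333267]]
(50, 55) 952 ((571.8880004882812, 186.85166931152344), (154.00498962402344, 49.84033966064453), 0.660647451877594) [[496.70786050827115, 161.84177632153862, 50.08077508680399], [559.8942113295549, 185.86089051950236, 52.544981816328686], [648.5120097386801, 212.14885890699125, 54.82642366870415]]
(58, 66) 1126 ((542.5104370117188, 186.21255493164062), (36.57804870605469, 45.934810638427734), 89.9936294555664) [[528.5090537040584, 168.1148903210032, 58.19277695874345], [554.3636696027065, 185.55728411906043, 63.4085375488321], [565.2638709282968, 203.91495093267665, 65.15173961772818]]
```

View pics/w4.png

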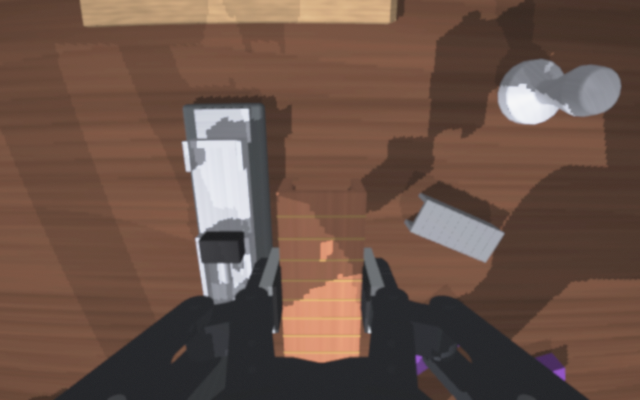

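Stapler clear at left: lip (215,144), follower face (224,235). Now strip-in-hand versus the TCP, by the same camera.

```bash
python3 - <<'E'
from seg import *
c=shot('wrist'); T=tool(); P=cloud(c); print(T[:3,3])
m=(c['depth']>0)&(P[...,2]>187)&(P[...,2]<199)&(abs(P[...,1]-94)<30)&(np.mgrid[:400,:640][1]>270)&(np.mgrid[:400,:640][1]<372)
hsv=cv2.cvtColor(c['color'],cv2.COLOR_RGB2HSV); m&=(hsv[...,0]<20)&(hsv[...,1]>80)
Q=P[m]; print(np.percentile(Q,[0.5,50,99.5],axis=0))
for a,b in [(605,615),(615,625),(625,635),(635,643)]:
    q=Q[(Q[:,0]>a)&(Q[:,0]<b)]; print(a,len(q),np.percentile(q[:,1],[1,99]),np.percentile(q[:,1],[1,99]).mean(),np.median(q[:,2]))
P4=P; M=(c['depth']>0)
# channel cheek outer edges in front part, window edges
for a,b in [(575,590),(590,605),(605,620),(628,648)]:
    q=P[M&(P[...,0]>a)&(P[...,0]<b)&(P[...,2]>38)&(P[...,2]<55)&(P[...,1]>150)]; print(a,np.percentile(q[:,1],[1,99]),np.percentile(q[:,1],[1,99]).mean())
E
```

```text
[600.8  94.4 169.2]
[[561.2  78.4 189.4]
 [610.5  96.1 192.4]
 [645.6 113.9 194.4]]
605 1685 [ 78.8 113.7] 96.25158312062865 192.4181677186292
615 1782 [ 78.8 113.8] 96.31287804047437 192.41673840662963
625 1939 [ 78.5 113.9] 96.2235878784578 192.37983520108708
635 1665 [ 78.6 114. ] 96.30688508692742 192.37286254710668
575 [162.5 210.7] 186.59013583598755
590 [162.5 211. ] 186.74195530998173
605 [162.8 211.2] 186.996194616099
628 [162.9 211.7] 187.3343184503843
```

```bash
python3 -m jog '[{"tx":6,"ty":-45,"tz":20,"ax":0,"ay":0,"az":-0.005,"jaw":1},{"tx":6,"ty":-45,"tz":20,"ax":0,"ay":0,"az":0,"jaw":1},{"tx":0,"ty":-0.5,"tz":30,"ax":0,"ay":0,"az":0,"jaw":1},{"tx":0,"ty":0,"tz":25,"ax":0,"ay":0,"az":0,"jaw":1},{"tx":0,"ty":0,"tz":7,"ax":0,"ay":0,"az":0,"jaw":1}]'; python3 -m jog '[{"tx":0,"ty":0,"tz":0,"ax":0,"ay":0,"az":0,"jaw":1}]'
cat > al.py <<'E'
from seg import *
import sys
c=shot('wrist'); T=tool(); P=cloud(c); t=T[:3,3]; print(t,sense()['ee_rot'],sense()['force'])
hsv=cv2.cvtColor(c['color'],cv2.COLOR_RGB2HSV); cop=(hsv[...,0]<20)&(hsv[...,1]>80); M=c['depth']>0
q=P[M&cop&(abs(P[...,2]-t[2]-23)<5)&(abs(P[...,1]-t[1])<24)&(P[...,0]>t[0])]
print('strip y',np.percentile(q[:,1],[1,99]),np.percentile(q[:,1],[1,99]).mean(),'z',np.median(q[:,2]),'front x',np.percentile(q[:,0],99.5))
B=M&(hsv[...,1]<70)&(P[...,0]>622)&(P[...,0]<700)&(abs(P[...,1]-186)<45)
for z in [(10,20),(36,48),(48,56)]:
    q=P[B&(P[...,2]>z[0])&(P[...,2]<z[1])]
    if len(q)>5: print(z,len(q),'y',np.percentile(q[:,1],[1,99]),np.percentile(q[:,1],[1,99]).mean(),'x',np.percentile(q[:,0],[1,99]))
if len(sys.argv)>1: save(c,sys.argv[1])
E
python3 al.py w5.png
```

```text
time_s: 9.18
eef_pos: [611.1, 184.8, 65.8]
ee_rot: [0.0, 1.0, 0.006, -0.001]
force: [-0.2, -0.2, -1.0]
grip_width: 0.414
grip_force: 50.5
time_s: 9.3
eef_pos: [612.1, 184.7, 67.7]
ee_rot: [-0.0, 1.0, 0.006, 0.0]
force: [0.2, -0.0, -0.5]
grip_width: 0.411
grip_force: 50.5
[612.4 184.7  68.3] [-0.  1.  0.  0.] [-0.1  0.  -1. ]
strip y [169.1 203.9] 186.52187152374523 z 90.96672875784876 front x 656.9274099296464
(10, 20) 7009 y [150.6 224.6] 187.59131757607983 x [624.3 678.2]
(36, 48) 664 y [163.7 211.3] 187.4858007933865 x [645.6 649.2]
(48, 56) 162 y [163.2 211.9] 187.55052147097854 x [624.  649.1]
```

View pics/w5.png

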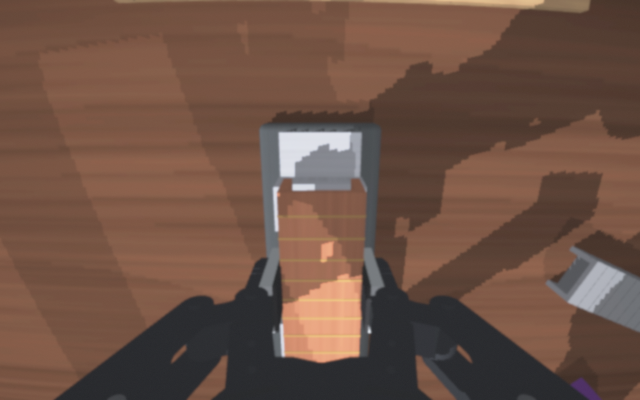

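Picture: strip (crown front edge row 180) over the nose, lip at row 186, centred within 1 mm of the cheeks. Lower to just above lip, then push back.

```bash
python3 -m jog '[{"tx":0,"ty":-0.8,"tz":6,"ax":0,"ay":0,"az":0,"jaw":1},{"tx":0,"ty":0,"tz":7,"ax":0,"ay":0,"az":0,"jaw":1},{"tx":0,"ty":0,"tz":0,"ax":0,"ay":0,"az":0,"jaw":1},{"tx":-5,"ty":0,"tz":0,"ax":0,"ay":0,"az":0,"jaw":1},{"tx":-5,"ty":0,"tz":0,"ax":0,"ay":0,"az":0,"jaw":1}]';  python3 -m jog '[{"tx":-5,"ty":0,"tz":0,"ax":0,"ay":0,"az":0,"jaw":1},{"tx":-3,"ty":0,"tz":0,"ax":0,"ay":0,"az":0,"jaw":1},{"tx":0,"ty":0,"tz":0,"ax":0,"ay":0,"az":0,"jaw":1}]'; python3 al.py
```

```text
time_s: 9.98
eef_pos: [602.2, 185.3, 54.6]
ee_rot: [-0.0, 1.0, 0.006, 0.001]
force: [5.4, 0.6, -4.1]
grip_width: 0.412
grip_force: 50.3
time_s: 10.35
eef_pos: [594.0, 185.2, 54.6]
ee_rot: [-0.0, 1.0, 0.006, 0.001]
force: [4.7, 0.3, -4.2]
grip_width: 0.416
grip_force: 50.3
[594.1 185.2  54.6] [-0.  1.  0.  0.] [ 4.7  0.2 -4.8]
strip y [169.8 204.4] 187.13520359678233 z 77.97674295617924 front x 638.8688237563526
(10, 20) 8286 y [150.9 224.7] 187.78784909135462 x [624.4 678.4]
(36, 48) 2989 y [166.7 208.1] 187.43582219402344 x [629.7 649.1]
(48, 56) 917 y [162.9 211.9] 187.37402714164665 x [624.  649.1]
```

Strip front is 4 mm clear of the lip and the follower is pushed back (about 5 N). Lower to the floor.

```bash
python3 -m jog '[{"tx":0,"ty":-0.3,"tz":4,"ax":0,"ay":0,"az":0,"jaw":1},{"tx":0,"ty":0,"tz":4,"ax":0,"ay":0,"az":0,"jaw":1},{"tx":0,"ty":0,"tz":2,"ax":0,"ay":0,"az":0,"jaw":1},{"tx":0,"ty":0,"tz":1,"ax":0,"ay":0,"az":0,"jaw":1},{"tx":0,"ty":0,"tz":0,"ax":0,"ay":0,"az":0,"jaw":1}]'; python3 -m jog '[{"tx":0,"ty":0,"tz":1,"ax":0,"ay":0,"az":0,"jaw":1},{"tx":0,"ty":0,"tz":0,"ax":0,"ay":0,"az":0,"jaw":1}]'; python3 al.py
```

```text
time_s: 11.02
eef_pos: [594.7, 185.7, 44.4]
ee_rot: [-0.0, 1.0, 0.006, 0.002]
force: [5.7, 0.9, 0.4]
grip_width: 0.414
grip_force: 50.9
time_s: 11.28
eef_pos: [594.7, 185.7, 43.4]
ee_rot: [-0.0, 1.0, 0.006, 0.002]
force: [5.7, 0.0, 0.6]
grip_width: 0.414
grip_force: 50.9
[594.7 185.7  43.4] [-0.  1.  0.  0.] [ 5.6 -0.1  1.3]
strip y [170.2 204.8] 187.54476393881131 z 66.75926460003987 front x 639.5443779237582
(10, 20) 9300 y [150.9 224.7] 187.82647307899828 x [624.8 678.3]
(36, 48) 2855 y [166.1 209.3] 187.74679990253418 x [633.4 649.1]
(48, 56) 1164 y [162.9 211.9] 187.37968006124893 x [624. 649.]
```

```bash
python3 -m jog '[{"tx":0,"ty":0,"tz":0.8,"ax":0,"ay":0,"az":0,"jaw":1},{"tx":0,"ty":0,"tz":0.8,"ax":0,"ay":0,"az":0,"jaw":1},{"tx":0,"ty":0,"tz":0,"ax":0,"ay":0,"az":0,"jaw":1}]'; python3 -m jog '[{"tx":2,"ty":0,"tz":0,"ax":0,"ay":0,"az":0,"jaw":1},{"tx":0,"ty":0,"tz":0,"ax":0,"ay":0,"az":0,"jaw":1}]'
```

```text
time_s: 11.7
eef_pos: [594.8, 185.7, 42.3]
ee_rot: [-0.0, 1.0, 0.006, 0.002]
force: [3.1, -0.6, 4.7]
grip_width: 0.411
grip_force: 51.3
time_s: 11.95
eef_pos: [596.7, 185.7, 42.4]
ee_rot: [-0.0, 1.0, 0.006, 0.001]
force: [2.4, 0.3, 5.7]
grip_width: 0.41
grip_force: 51.5
```

```bash
python3 -m jog '[{"tx":0,"ty":0,"tz":0,"ax":0,"ay":0,"az":0,"jaw":-0.4},{"tx":0,"ty":0,"tz":0,"ax":0,"ay":0,"az":0,"jaw":-0.4},{"tx":0,"ty":0,"tz":0,"ax":0,"ay":0,"az":0,"jaw":-0.4},{"tx":0,"ty":0,"tz":-20,"ax":0,"ay":0,"az":0,"jaw":-0.4},{"tx":0,"ty":0,"tz":-40,"ax":0,"ay":0,"az":0,"jaw":-0.4}]'; python3 -m jog '[{"tx":0,"ty":0,"tz":-40,"ax":0,"ay":0,"az":0,"jaw":-0.4},{"tx":0,"ty":30,"tz":-40,"ax":0,"ay":0,"az":0,"jaw":-0.4},{"tx":0,"ty":30,"tz":0,"ax":0,"ay":0,"az":0,"jaw":1},{"tx":0,"ty":0,"tz":0,"ax":0,"ay":0,"az":0,"jaw":1},{"tx":0,"ty":0,"tz":0,"ax":0,"ay":0,"az":0,"jaw":1}]'
cat > ck.py <<'E'
from seg import *
import sys
c=shot('wrist'); P=cloud(c); M=c['depth']>0; print(tool()[:3,3])
hsv=cv2.cvtColor(c['color'],cv2.COLOR_RGB2HSV); cop=(hsv[...,0]<20)&(hsv[...,1]>80)
m=M&cop&(abs(P[...,1]-187)<30)&(abs(P[...,0]-598)<70)&(P[...,2]>55)&(P[...,2]<80)
q=P[m]; print(len(q),cv2.minAreaRect(q[:,:2].astype(np.float32)),np.percentile(q[:,2],[2,50,98]))
A=np.c_[q[:,:2],np.ones(len(q))]; print('plane',np.linalg.lstsq(A,q[:,2],rcond=None)[0]*[1000,1000,1],'x',np.percentile(q[:,0],[.5,99.5]))
B=M&(hsv[...,1]<70)&(P[...,0]>622)&(P[...,0]<700)&(abs(P[...,1]-186)<30)&(P[...,2]>38)&(P[...,2]<55)
q=P[B];print('lip/cheek x',np.percentile(q[:,0],[1,99]))
save(c,sys.argv[1])
E
python3 ck.py w6.png
```

```text
time_s: 12.58
eef_pos: [594.7, 185.5, 99.8]
ee_rot: [0.0, 1.0, 0.006, -0.002]
force: [0.4, -0.8, -0.1]
grip_width: 0.696
grip_force: 0.0
time_s: 13.2
eef_pos: [596.3, 126.2, 180.3]
ee_rot: [-0.0, 1.0, 0.006, -0.001]
force: [-0.6, 0.0, -0.0]
grip_width: 0.065
grip_force: 0.0
[596.3 126.4 180.2]
4379 ((596.4129028320312, 187.08323669433594), (92.63581848144531, 36.77519607543945), 0.7599883079528809) [59.9 65.6 67.1]
plane [ 3.  32.  57.6] x [551.5 642.4]
lip/cheek x [623.7 648.7]
```

View pics/w6.png

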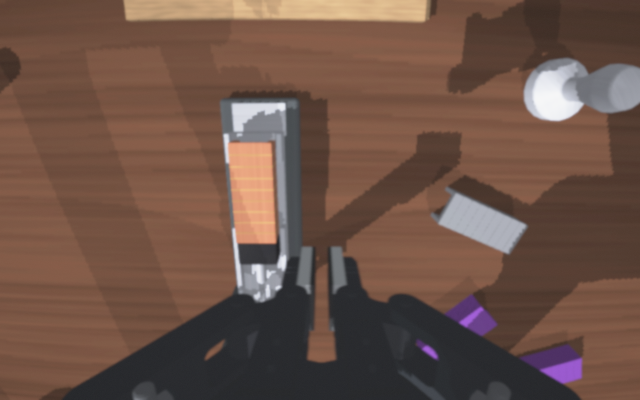

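The picture shows the strip seated in the channel: front at the lip (row 141), black follower behind it (row 253), crown at z 65.6, front x 642.4 against lip 643. Now go over to the robot side of the arm.

```bash
python3 -m jog '[{"tx":0,"ty":0,"tz":-45,"ax":0,"ay":0,"az":0,"jaw":1},{"tx":0,"ty":0,"tz":-50,"ax":0,"ay":0,"az":0,"jaw":1},{"tx":0,"ty":0,"tz":-50,"ax":0,"ay":0,"az":0,"jaw":1},{"tx":-45,"ty":-19,"tz":0,"ax":0,"ay":0,"az":0,"jaw":1},{"tx":-45,"ty":-19,"tz":0,"ax":0,"ay":0,"az":0,"jaw":1}]'; python3 -m jog '[{"tx":-45,"ty":-20,"tz":0,"ax":0,"ay":0,"az":0,"jaw":1},{"tx":-45,"ty":0,"tz":0,"ax":0,"ay":0,"az":0,"jaw":1},{"tx":0,"ty":0,"tz":0,"ax":0,"ay":0,"az":0,"jaw":1},{"tx":0,"ty":0,"tz":0,"ax":0,"ay":0,"az":0,"jaw":1}]'
python3 - <<'E'
from seg import *
for n in ['wrist','scene','side']:
    c=shot(n); P=cloud(c); M=(c['depth']>0)&(abs(P[...,1]-185)<32)
    if n=='wrist': M&=c['depth']>90
    for z in [(110,140),(160,190),(200,225),(235,262)]:
        q=P[M&(P[...,0]>430)&(P[...,0]<540)&(P[...,2]>z[0])&(P[...,2]<z[1])]
        if len(q)>8: print(n,z,len(q),np.percentile(q,[2,98],axis=0).round(1).tolist())
    print([(r['conf'],world(c,r['centre'])) for r in place_of('top_nose',n)[:2]])
E
python3 go.py 420 184 210 1
```

```text
time_s: 13.88
eef_pos: [504.9, 163.6, 325.5]
ee_rot: [-0.0, 1.0, 0.007, -0.0]
force: [1.1, 0.6, -0.8]
grip_width: -0.001
grip_force: 0.0
time_s: 14.38
eef_pos: [416.2, 181.7, 325.7]
ee_rot: [-0.0, 1.0, 0.007, 0.0]
force: [-0.5, -0.1, 0.7]
grip_width: 0.002
grip_force: 0.0
wrist (235, 262) 3121 [[480.8, 165.5, 244.7], [512.8, 206.0, 249.6]]
[(0.76, array([481.4, 184.8, 245.8]))]
scene (110, 140) 103 [[477.4, 157.3, 110.5], [487.6, 199.2, 138.4]]
scene (160, 190) 133 [[476.5, 156.8, 161.4], [490.5, 200.3, 189.2]]
scene (200, 225) 115 [[478.3, 157.1, 200.4], [493.5, 197.2, 224.1]]
scene (235, 262) 247 [[479.7, 159.0, 236.7], [512.1, 201.8, 249.8]]
[(0.81, array([311.6, 505. ,   0.1]))]
side (110, 140) 111 [[476.4, 165.1, 110.6], [485.3, 208.0, 138.9]]
side (160, 190) 106 [[475.0, 163.9, 161.1], [489.5, 209.3, 189.7]]
side (200, 225) 123 [[477.0, 164.2, 200.4], [491.2, 208.8, 224.4]]
side (235, 262) 336 [[479.2, 165.0, 236.2], [512.0, 207.7, 249.4]]
[(0.65, array([482.9, 188.2, 243.6]))]
tcp [416.3 181.2 325.4] toolx [ 1.  0. -0.] toolz [-0. -0. -1.]
shift in present axes [  3.8  -2.7 115.4] turn [ 0.  0. -0.] shift in final axes [  3.8  -2.7 115.4]
joints [ 0.1  0.1  1.5 -0.   1.5  1.7] F [-0.2  0.3  0.5] 14.675
```

Arm stands at about 1.5 rad with its outer face near x=478. Descend behind it and touch.

```bash
python3 -m jog '[{"tx":0,"ty":-2.5,"tz":40,"ax":0,"ay":0,"az":0,"jaw":1},{"tx":0,"ty":0,"tz":45,"ax":0,"ay":0,"az":0,"jaw":1},{"tx":15,"ty":0,"tz":30,"ax":0,"ay":0,"az":0,"jaw":1},{"tx":20,"ty":0,"tz":0,"ax":0,"ay":0,"az":0,"jaw":1},{"tx":8,"ty":0,"tz":0,"ax":0,"ay":0,"az":0,"jaw":1}]'; python3 -m jog '[{"tx":3,"ty":0,"tz":0,"ax":0,"ay":0,"az":0,"jaw":1},{"tx":3,"ty":0,"tz":0,"ax":0,"ay":0,"az":0,"jaw":1},{"tx":3,"ty":0,"tz":0,"ax":0,"ay":0,"az":0,"jaw":1}]'; python3 - <<'E'
import numpy as np
p=None
for t in np.arange(1.5,-.01,-.1):
    q=np.array([482+140*np.cos(t)-12*np.sin(t)-11,70+140*np.sin(t)+12*np.cos(t)])
    print(round(t,1),q.round(1),None if p is None else (q-p).round(1)); p=q
E
```

```text
time_s: 15.3
eef_pos: [459.6, 184.2, 210.3]
ee_rot: [0.0, 1.0, 0.006, -0.0]
force: [-0.7, 0.3, 0.9]
grip_width: -0.001
grip_force: 0.0
time_s: 15.68
eef_pos: [467.7, 184.5, 210.9]
ee_rot: [-0.0, 1.0, 0.006, -0.0]
force: [-2.3, 0.0, 1.4]
grip_width: -0.004
grip_force: 1.1
1.5 [468.9 210.5] None
1.4 [483. 210.] [14.  -0.5]
1.3 [496.9 208.1] [13.9 -1.9]
1.2 [510.5 204.8] [13.7 -3.3]
1.1 [523.8 200.2] [13.3 -4.6]
1.0 [536.5 194.3] [12.7 -5.9]
0.9 [548.6 187.1] [12.1 -7.2]
0.8 [559.9 178.8] [11.3 -8.3]
0.7 [570.3 169.4] [10.4 -9.4]
0.6 [579.8 159. ] [  9.4 -10.4]
0.5 [588.1 147.7] [  8.3 -11.3]
0.4 [595.3 135.6] [  7.2 -12.1]
0.3 [601.2 122.8] [  5.9 -12.7]
0.2 [605.8 109.6] [  4.6 -13.3]
0.1 [609.1  95.9] [  3.3 -13.7]
-0.0 [611.  82.] [  1.9 -13.9]
```

```bash
python3 -m jog '[{"tx":8,"ty":0,"tz":0,"ax":0,"ay":0,"az":0,"jaw":1},{"tx":8,"ty":0,"tz":1,"ax":0,"ay":0,"az":0,"jaw":1},{"tx":14,"ty":0,"tz":2,"ax":0,"ay":0,"az":0,"jaw":1},{"tx":13.7,"ty":0,"tz":3.3,"ax":0,"ay":0,"az":0,"jaw":1},{"tx":13.3,"ty":0,"tz":4.6,"ax":0,"ay":0,"az":0,"jaw":1}]'; python3 -m jog '[{"tx":12.7,"ty":0,"tz":5.9,"ax":0,"ay":0,"az":0,"jaw":1},{"tx":12.1,"ty":0,"tz":7.2,"ax":0,"ay":0,"az":0,"jaw":1},{"tx":11.3,"ty":0,"tz":8.3,"ax":0,"ay":0,"az":0,"jaw":1},{"tx":10.4,"ty":0,"tz":9.4,"ax":0,"ay":0,"az":0,"jaw":1}]'; python3 -m jog '[{"tx":9.4,"ty":0,"tz":10.4,"ax":0,"ay":0,"az":0,"jaw":1},{"tx":8.3,"ty":0,"tz":11.3,"ax":0,"ay":0,"az":0,"jaw":1},{"tx":0,"ty":0,"tz":0,"ax":0,"ay":0,"az":0,"jaw":1}]'
```

```text
time_s: 16.3
eef_pos: [525.9, 185.2, 199.4]
ee_rot: [-0.0, 1.0, 0.006, 0.0]
force: [-2.4, 0.2, -0.4]
grip_width: -0.0
grip_force: 0.8
time_s: 16.8
eef_pos: [572.0, 185.8, 168.3]
ee_rot: [0.0, 1.0, 0.006, -0.0]
force: [-0.8, -0.2, 1.1]
grip_width: -0.001
grip_force: 0.5
time_s: 17.18
eef_pos: [589.0, 185.9, 145.9]
ee_rot: [0.0, 1.0, 0.006, -0.001]
force: [0.1, 0.6, -0.7]
grip_width: 0.0
grip_force: 0.0
```

```bash
python3 -m jog '[{"tx":4,"ty":0,"tz":6,"ax":0,"ay":0,"az":0,"jaw":1},{"tx":3.5,"ty":0,"tz":6,"ax":0,"ay":0,"az":0,"jaw":1},{"tx":3,"ty":0,"tz":6.5,"ax":0,"ay":0,"az":0,"jaw":1},{"tx":3,"ty":0,"tz":6.5,"ax":0,"ay":0,"az":0,"jaw":1},{"tx":2.5,"ty":0,"tz":6.5,"ax":0,"ay":0,"az":0,"jaw":1}]'; python3 -m jog '[{"tx":2,"ty":0,"tz":6.5,"ax":0,"ay":0,"az":0,"jaw":1},{"tx":2,"ty":0,"tz":6.5,"ax":0,"ay":0,"az":0,"jaw":1},{"tx":1,"ty":0,"tz":5,"ax":0,"ay":0,"az":0,"jaw":1},{"tx":1,"ty":0,"tz":4,"ax":0,"ay":0,"az":0,"jaw":1}]'; python3 -m jog '[{"tx":0,"ty":0,"tz":3,"ax":0,"ay":0,"az":0,"jaw":1},{"tx":0,"ty":0,"tz":3,"ax":0,"ay":0,"az":0,"jaw":1}]'
```

```text
time_s: 17.8
eef_pos: [605.2, 186.3, 115.4]
ee_rot: [-0.0, 1.0, 0.006, 0.0]
force: [-0.4, 0.2, 0.3]
grip_width: -0.002
grip_force: 0.3
time_s: 18.3
eef_pos: [610.9, 186.3, 93.4]
ee_rot: [0.0, 1.0, 0.006, -0.0]
force: [-0.8, 1.0, 1.4]
grip_width: -0.002
grip_force: 0.3
time_s: 18.55
eef_pos: [611.1, 186.3, 87.8]
ee_rot: [0.0, 1.0, 0.006, 0.0]
force: [0.4, -0.5, 0.4]
grip_width: 0.002
grip_force: 0.3
```

```bash
python3 -m jog '[{"tx":0,"ty":0,"tz":2,"ax":0,"ay":0,"az":0,"jaw":1},{"tx":0,"ty":0,"tz":2,"ax":0,"ay":0,"az":0,"jaw":1},{"tx":0,"ty":0,"tz":1,"ax":0,"ay":0,"az":0,"jaw":1},{"tx":0,"ty":0,"tz":0,"ax":0,"ay":0,"az":0,"jaw":1}]'; python3 -m jog '[{"tx":0,"ty":0,"tz":1,"ax":0,"ay":0,"az":0,"jaw":1},{"tx":0,"ty":0,"tz":0,"ax":0,"ay":0,"az":0,"jaw":1}]'
```

```text
time_s: 19.05
eef_pos: [610.9, 186.3, 82.7]
ee_rot: [0.0, 1.0, 0.006, -0.0]
force: [-0.4, 1.1, 1.6]
grip_width: 0.001
grip_force: 0.0
time_s: 19.3
eef_pos: [611.0, 186.3, 82.1]
ee_rot: [-0.0, 1.0, 0.006, 0.0]
force: [-0.8, 0.8, 2.6]
grip_width: -0.002
grip_force: 1.5
```

```bash
python3 -m jog '[{"tx":0,"ty":0,"tz":1,"ax":0,"ay":0,"az":0,"jaw":1},{"tx":0,"ty":0,"tz":0,"ax":0,"ay":0,"az":0,"jaw":1}]'; python3 -m jog '[{"tx":0,"ty":0,"tz":0.5,"ax":0,"ay":0,"az":0,"jaw":1},{"tx":0,"ty":0,"tz":0,"ax":0,"ay":0,"az":0,"jaw":1}]'
```

```text
time_s: 19.55
eef_pos: [611.0, 186.3, 82.0]
ee_rot: [0.0, 1.0, 0.006, 0.0]
force: [-4.7, -0.4, 10.4]
grip_width: -0.001
grip_force: 4.9
time_s: 19.8
eef_pos: [611.0, 186.4, 82.0]
ee_rot: [0.0, 1.0, 0.007, 0.0]
force: [-5.6, -1.2, 13.7]
grip_width: 0.001
grip_force: 6.6
```

Hard stop at z=82.0, as expected for shut. Back off and verify.

```bash
python3 -m jog '[{"tx":0,"ty":0,"tz":-10,"ax":0,"ay":0,"az":0,"jaw":1},{"tx":0,"ty":0,"tz":-45,"ax":0,"ay":0,"az":0,"jaw":1},{"tx":0,"ty":45,"tz":-45,"ax":0,"ay":0,"az":0,"jaw":1},{"tx":0,"ty":45,"tz":0,"ax":0,"ay":0,"az":0,"jaw":1},{"tx":0,"ty":0,"tz":0,"ax":0,"ay":0,"az":0,"jaw":1}]'
python3 - <<'E'
from seg import *
for n in ['wrist','scene','side']:
    c=shot(n); P=cloud(c); M=(c['depth']>0)&(abs(P[...,1]-185)<20)
    if n=='wrist': save(c,'w7.png')
    for a in range(500,660,30):
        q=P[M&(P[...,0]>a)&(P[...,0]<a+30)&(P[...,2]>55)&(P[...,2]<110)]
        if len(q)>8: print(n,a,len(q),round(float(np.median(q[:,2])),1))
    print([(r['conf'],world(c,r['centre'],0)) for q in ('tamper','mug','short_strip') for r in place_of(q,n)[:1]])
E
```

```text
time_s: 20.42
eef_pos: [612.4, 94.6, 179.9]
ee_rot: [0.0, 1.0, 0.005, 0.0]
force: [0.4, 0.6, -1.0]
grip_width: -0.0
grip_force: 0.0
wrist 500 664 77.6
wrist 530 1317 77.7
wrist 560 1364 77.9
wrist 590 1673 82.6
wrist 620 1868 82.7
wrist 650 877 81.7
[(0.58, array([ 691.1, -102.8,    0. ]))]
scene 500 129 76.6
scene 530 140 76.8
scene 560 142 77.4
scene 590 158 81.4
scene 620 177 81.6
scene 650 79 76.3
[(0.8, array([ 695.5, -101.4,    0. ])), (0.82, array([ 709.1, -356.6,    0. ])), (0.68, array([ 473. , -337.4,    0. ]))]
side 500 189 76.2
side 530 196 76.3
side 560 204 77.0
side 590 181 81.3
side 620 178 81.2
side 650 37 80.7
[(0.57, array([689.4, -98.3,   0. ])), (0.59, array([ 695.5, -356. ,    0. ])), (0.78, array([ 480.5, -334. ,    0. ]))]
```

View pics/w7.png

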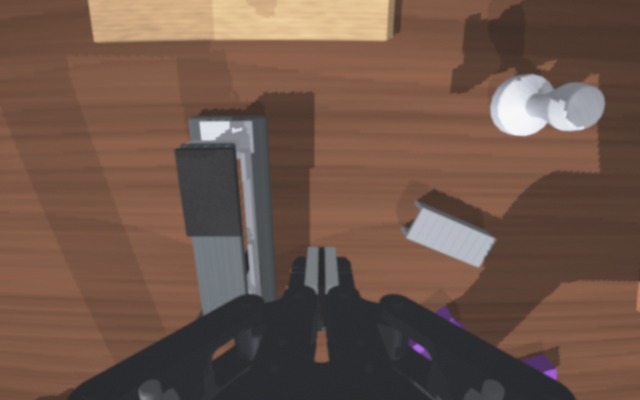

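The arm lies level and shut over the channel (dark pad at (208,190), height constant at 82 and 77 mm), and the bystanders are unmoved.

```bash
python3 -c "from rig import finish_job; print(finish_job())"
```

```text
the job is handed in; nothing more can be done
None
```

The full copper strip is in the stapler channel, flat on the floor with its front end against the lip; the top arm was eased fully shut, the short strip, tamper and mug were left standing, and the job is handed in at about 20.6 s.

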